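# Clear the canister with the reader, then set the torch gas valve two turns open

### The job

Ready the gas for the annealing torch: first turn the aluminium gas canister, standing on its spot on the tag reader's plate, until its raised tag squarely faces the reader's window, and let it go. Then take the crank handle of the brass valve's handwheel, turn it clockwise (seen from above) until the valve is fully closed against its stop, and back it off counter-clockwise exactly two full turns. Finish while still holding the crank handle gripped between the fingers, with the wheel still, and leave everything else on the bench where it is.

Things in the scene. Friction and masses are not known exactly. Their poses are not given: they have to be found in the camera images.
- reader: fixed tag reader. Origin on the bench (z 0) under the centre of the canister's spot, a thin dark ring 62 mm wide on its aluminium plate (top at 6 mm, 205 x 110 mm, from -55 to +150 mm along its x). Its level x axis points from the spot to the grey reader block (56 x 74 mm, near face 90 mm from the origin, top 86 mm above the bench), whose dark window looks at the spot
- reader_window (a point): centre of the reader's dark window, on the block's face towards the spot: 90 mm along the reader's x from its origin, 50 mm above the bench
- canister: loose upright aluminium canister on the reader's plate, within 8 mm of the spot's centre, 0.25-0.5 kg, 52 mm diameter, 119 mm tall. Origin: centre of its underside; z up, x to the tagged side. A dark ridge on its top, 21 x 6 x 6 mm, runs from the centre towards the tagged side. Sides are plain and round from 60 to 108 mm up: grip there. Starts turned any way, 0.8 rad or more off
- canister_tag (a point): centre of the outer face of the canister's raised white tag (26 mm wide, 34 mm tall, 4 mm proud), 30 mm from the canister's axis along its x, 40 mm above its underside
- wheel (a joint): handwheel angle, rad: 0 = fully closed on a hard stop; grows counter-clockwise seen from above (opening); 12.57 = two turns open; opening stop at 18.85. Starts at 1.5 to 5.5. Vertical axis; steady friction about 0.22 N m (4 N at the handle), no spring: it stays where left. The crank handle's direction when closed differs from start to start
- wheel_hub (a point): point on the handwheel's vertical axis, at the hub's top face, 118 mm above the bench. The dark steel wheel is level, 122 mm wide over the rim, rim top 116 mm above the bench, three spokes, on a fixed brass valve body with a 90 mm round flange and two pipe stubs reaching 68 mm from the axis, 27 to 53 mm above the bench
- handle: the crank handle: an upright dark wooden grip on the wheel's rim, 55 mm from the wheel's axis, 18 to 20 mm diameter, 54 mm tall, from 120 to 174 mm above the bench. It spins freely on its own pin, so it can be gripped and led round the circle without turning the hand. Origin: centre of its underside (its yaw means nothing)
- handle_mid (a point): centre of the crank handle on its axis, 28 mm above its underside, 148 mm above the bench: the point to grip
- cuff: bystander: loose copper cuff, a ring 64 mm across, 30 mm tall; origin at the centre of its underside
- dish: bystander: loose small brass bowl 68 mm across, 26 mm tall; origin at the centre of its underside
- mug: bystander: loose white mug, 82 mm across, 95 mm tall; origin at the centre of its underside
- file_jar: bystander: loose glass jar of needle files, 60 mm across, about 140 mm tall with the files; origin at the centre of its underside
- torch: bystander: loose black hand torch on a square 75 mm foot, about 150 mm tall; origin at the centre of its underside
- tin: bystander: loose plain metal tin without tag, 62 mm across, 70 mm tall; origin at the centre of its underside
- hammer: bystander: loose hammer, 240 mm long, lying flat
Mind the look-alikes: they are no part of the job. What is shaped like the part that bears wheel but orange is not meant.

How it is judged (in metres and radians):
On the way, in this order (a step that is already met when the one before it is completed fails the run):
1. the canister stands on its spot with its tag facing the window (within 0.26 rad), let go (angle between the x axis of canister and the x axis of reader, either way round below 0.26 rad and horizontal distance between canister_tag and reader_window below 0.085 m and horizontal distance between canister and reader below 0.025 m and angle between canister's own z axis and vertical below 0.1 rad and contact force between the fingers and canister below 0.3 N), for 0.2 s.
2. the valve is fully closed against its stop (wheel below 0.08 rad) (value of joint wheel below 0.08 rad), for 0.1 s.
At the end, for the whole second after the job is handed in: handwheel two turns open (12.57 rad, within 0.3) and still; crank handle gripped between the fingers (over 3 N, TCP within 14 mm of its axis); canister upright on the spot (within 25 mm), tag facing the window (within 0.26 rad) (value of joint wheel between 12.27 and 12.87 rad and velocity of joint wheel between -0.1 and 0.1 rad/s and contact force between the fingers and handle above 3 N and horizontal distance between the grasp point and handle_mid below 0.014 m and distance between the grasp point and handle_mid below 0.04 m and angle between the x axis of canister and the x axis of reader, either way round below 0.26 rad and horizontal distance between canister_tag and reader_window below 0.085 m and horizontal distance between canister and reader below 0.025 m and angle between canister's own z axis and vertical below 0.1 rad and height (world z) of canister below 0.012 m); the arm keeps its last pose, push and grip.
It fails at once if a bystander is shifted by more than 30 mm (distance of any of cuff, dish, mug, file_jar, torch, tin, hammer from where it was at the start of the episode above 0.03 m).
It also fails if it takes over 72 s, if anything falls off the work surface, if the arm or the gripper's body presses on something with over 40 N, if the wrist force passes 120 N, or if a joint passes its speed limit or range.

### The arm

A 6-joint arm with a two-finger parallel gripper is mounted at the origin on the work surface. World frame = base frame: x ahead of the robot, y to its left, z up, the work surface at z = 0. Lengths are in m, angles in degrees, forces in N, time in s.
With the tool pointing down it reaches from about 0.4 to 0.825 m from the base axis. Payload 7 kg.
Tool frame: the origin (TCP) lies between the finger pads, 19 mm behind the fingertips; this is the grasp point; x points along the fingers, z is the direction in which the jaws open and shut, and the axes are right-handed (so a half turn about x gives the same grasp; the last joint's range is limited). The gripper opens to 88 mm and grips with 3 to 60 N. Pads are 19 mm wide; open, the fingers measure 130 mm over their backs; the gripper's body (78 mm by 193 mm) begins 47 mm behind the grasp point.
Start: joints at [-57.519, 20.546, 0.682, 0, -70.136, -16.507], TCP at [0.186, -0.649, 0.245] pointing down, gripper open.
Joint ranges: [-176.03, 176.03], [-82.01, 121.73], [-58.28, 71.71], [-173.87, 95.51], [-174.79, -0.11], [-173.66, 173.66]. Speed limits (degrees/s): [136.94, 136.94, 172.46, 180, 180, 180].

### API

Orientations are given as [roll, pitch, yaw] about the fixed x, y, z axes, in that order (R = Rz(yaw) Ry(pitch) Rx(roll)).
In Python, from plant import get_obs, snapshot, calibration, close_job gives the robot as it stands.
- The arm moves only by the tool move_arm, never from a script. Its argument "commands" is a list that holds one entry, the list of rows, each a list of 4 numbers: the shift along the tool's x, y, z in cm, then the turn about the tool's x in rad. In form: [[[dx, dy, dz, spin], ...]]. A call has 1 to 8 rows; each row shifts and turns the commanded pose from where the row before left it, along the tool's axes as they then stand; what a row does not reach is not made up. A row lasts 1/10 s, in which the tool goes at most 50 mm and 8.59 degrees, less where a joint would pass 70% of its speed; a pose out of reach is approached as far as the arm can. A call with a gripper value outside its range is refused whole. "jaw" is the finger opening in cm, from 0 to 8.76, set as the call begins (left out, the last holds). The fingers move at their own pace and stop on an object; the grip force is fixed at half the most. Time passes only in rows, so rows that do not move let the fingers close. It gives the time, the measured TCP pose, the force and the opening at its end, in the units of the state.
- get_obs(): the state, without advancing time (a new reading comes with each control period).
- snapshot(name): name is "scene" or "top"; returns (picture, depth): 400x640x3 uint8, red, green, blue; 400x640 float32, m along the optical axis (not along the pixel's ray), 0 where there is no reading.
- calibration(name): a dict with "mtx" (3x3 intrinsics, pixels), "k1" (the pictures are not rectified: a ray, as slopes to the right and down, at radius r is drawn at 1 + k1 r^2 times it, then the intrinsics apply), "T" (4x4, takes a point from camera to world coordinates). Camera axes: x right, y up, looking along -z (the intrinsics and any distortion apply to the point x, -y, -z); pixel columns grow to the right and rows downward; lengths in m; the calibration is good to about 2 mm. A picture is of the moment at which its call begins. calibration takes no time and is no camera call.
- close_job(): hands the job in, once; it reports no verdict.
The state is a dict: "clock": time; "joint_pos": joint angles; "qvel": joint speeds; "tau": joint torques, N m; "tool_pos": TCP position; "orientation": TCP orientation; "force": force on the tool from outside, world axes, zero at the start; "moment": the same for the moment, N m; "opening": finger opening in m.
Only numpy, scipy, OpenCV 4.12 (cv2) and the standard library are available. Lean on these libraries where they do the work, as an engineer would, in place of code of your own. Each camera call takes 0.05 s, during which the arm holds its last target. There are 200 camera calls.

## Working session

There is one attempt and no reset: what is moved stays moved. The work goes in short steps, Python scripts to look and compute and a tool call to move; the robot and the scene stay as the last step left them, time stands still between calls to the robot, and variables do not carry over. Pictures are saved under pics/ and viewed, about 8 in all and at most 12, crops included, and the job is handed in when it is done.

Besides the shell and the picture viewer there is one more tool, called after ">>>" by a JSON object that holds its "method" and its "body", one argument or row to a line. move_arm: Moves the arm, as the interface text tells. Its arguments: {"type":"object","properties":{"commands":{"type":"array"},"jaw":{"type":"number"}},"required":["commands"]}

```bash
ls; mkdir -p pics; cat > h.py <<'E'
import numpy as np, cv2
from plant import get_obs, snapshot, calibration, close_job
def pts(name,uv,z=None,depth=None):
    c=calibration(name);K=np.array(c["mtx"]);T=np.array(c["T"]);uv=np.atleast_2d(np.array(uv,float))
    d=cv2.undistortPoints(uv[:,None],K,np.array([c["k1"],0,0,0.]))[:,0]
    ray=np.c_[d[:,0],-d[:,1],-np.ones(len(d))]
    R=ray@T[:3,:3].T;o=T[:3,3]
    s=np.asarray(depth) if depth is not None else (z-o[2])/R[:,2]
    return o+R*np.reshape(s,(-1,1))
def proj(name,P):
    c=calibration(name);K=np.array(c["mtx"]);T=np.linalg.inv(np.array(c["T"]));P=np.atleast_2d(P)
    q=P@T[:3,:3].T+T[:3,3];q=q*[1,-1,-1]
    return cv2.projectPoints(q,np.zeros(3),np.zeros(3),K,np.array([c["k1"],0,0,0.]))[0][:,0]
E
python3 - <<'E'
from h import *
for n in("scene","top"):
    p,d=snapshot(n);cv2.imwrite(f"pics/{n}0.png",p[...,::-1]);np.savez(f"{n}0.npz",p=p,d=d)
    c=calibration(n);print(n,c)
print(get_obs())
E
```

```text
pics
scene {'mtx': array([[474.07439845,   0.        , 317.11860423],
       [  0.        , 474.07439845, 197.49972364],
       [  0.        ,   0.        ,   1.        ]]), 'k1': -0.1028976439769246, 'T': array([[ 0.53637802, -0.64072118,  0.5493405 ,  1.21915581],
       [ 0.84387231,  0.41744366, -0.33707613, -0.36035249],
       [-0.01334689,  0.64437346,  0.76459447,  1.06217285],
       [ 0.        ,  0.        ,  0.        ,  1.        ]])}
top {'mtx': array([[424.96716551,   0.        , 326.30299808],
       [  0.        , 424.96716551, 198.97802249],
       [  0.        ,   0.        ,   1.        ]]), 'k1': -0.05897398244574491, 'T': array([[ 0.01686078,  0.99483125, -0.1001324 ,  0.42158249],
       [-0.99985062,  0.01639514, -0.00547146,  0.0407337 ],
       [-0.00380149,  0.10020969,  0.99495908,  1.34970846],
       [ 0.        ,  0.        ,  0.        ,  1.        ]])}
{'clock': 0.1, 'joint_pos': array([-5.75179503e+01,  2.05876374e+01,  6.40350351e-01, -1.69228908e-02,
       -7.01346489e+01, -1.65075123e+01]), 'qvel': array([-0.02163849, -0.10807308,  0.01512856,  0.10846329,  0.00664797,
       -0.01563738]), 'tau': array([-8.29957389e-04, -5.84165168e+01,  2.93750310e+01,  7.01557383e+00,
        1.01311514e-02, -6.58659746e-05]), 'tool_pos': array([ 0.1856442 , -0.6485647 ,  0.24452553]), 'orientation': array([  5.52048664,  89.91653332, 111.48926199]), 'force': array([0.30483784, 0.24776514, 1.49645652]), 'moment': array([-0.00424269,  0.04107918,  0.04776578]), 'opening': 0.08781026137195162}
```

View pics/scene0.png

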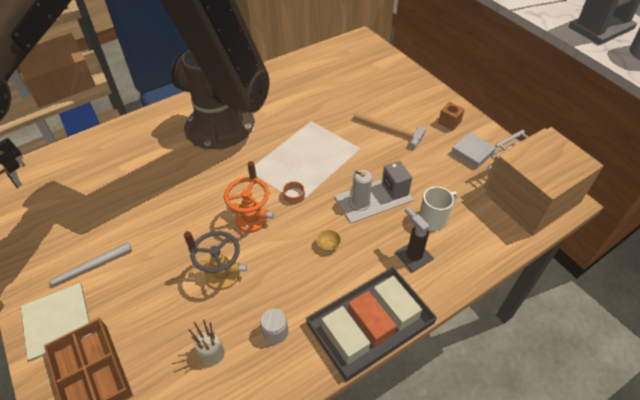

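View pics/top0.png

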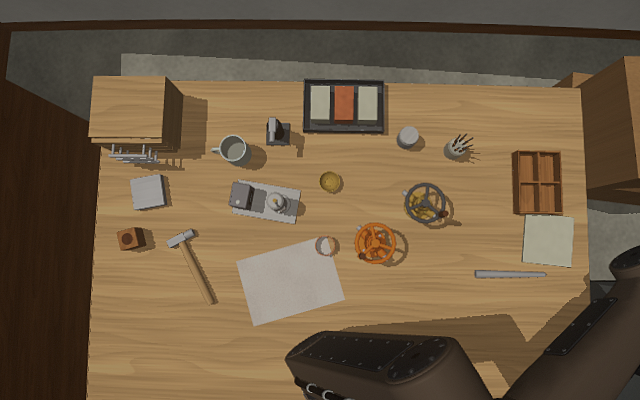

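The scene view shows the canister at (360,190), the reader block at (397,180), and the dark wheel at (215,250) with its handle at (190,242). The orange wheel is the decoy. In the top view, the canister is at (277,203), the block at (241,196) and the dark wheel at (425,203). I'll zoom in on these.

```bash
python3 - <<'E'
from h import *
t=np.load("top0.npz")["p"];s=np.load("scene0.npz")["p"]
f=lambda im,x,y,w,h,k:cv2.resize(im[y:y+h,x:x+w],(w*k,h*k),interpolation=cv2.INTER_CUBIC)
a=np.hstack([f(t,225,170,80,60,5),f(t,395,170,80,60,5)])
b=np.hstack([f(s,330,150,80,60,5),f(s,175,220,80,60,5)])
cv2.imwrite("pics/crop0.png",np.vstack([a,b])[...,::-1])
E
```

```text
(no output)
```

View pics/crop0.png

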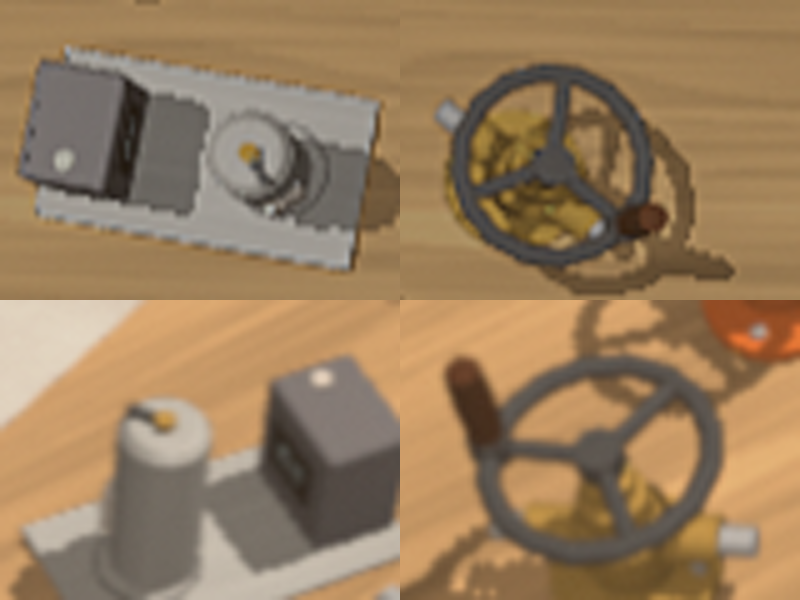

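```bash
cat >> h.py <<'E'
def cloud(n,p,d):
    v,u=np.nonzero(d>0);P=pts(n,np.c_[u,v],depth=d[v,u]);return P,np.c_[u,v],p[v,u].astype(int)
def fitc(Q,r,c0):
    from scipy.optimize import least_squares
    return least_squares(lambda c:np.hypot(*(Q-c).T)-r,c0,loss="soft_l1",f_scale=.002).x
E
python3 - <<'E'
from h import *
def tc(x,y,ox): return ((x+.5)/5-.5+ox,(y+.5)/5-.5+170)
pl=pts("top",[tc(67,47,225),tc(378,102,225),tc(350,270,225),tc(37,215,225)],z=.006)[:,:2]
print("plate",pl)
ex=(pl[0]-pl[1])+(pl[3]-pl[2]);ex/=np.linalg.norm(ex);ey=np.array([-ex[1],ex[0]])
o=(pl[1]+pl[2])/2+.055*ex
print("reader o",o,"yaw",np.degrees(np.arctan2(ex[1],ex[0])), "w",np.linalg.norm(pl[1]-pl[2]))
print("hub",pts("top",[tc(553,165,395)],z=.118),"handle top",pts("top",[tc(650,217,395)],z=.174),"base",pts("top",[tc(620,222,395)],z=.12))
sc=lambda x,y,ox,oy:((x+.5)/5-.5+ox,(y-300+.5)/5-.5+oy)
print("scene hub",pts("scene",[sc(600-400,452,175,220)],z=.118),"htop",pts("scene",[sc(462-400,368,175,220)],z=.174))
print("ridge top: valve,end",pts("top",[tc(249,152,225),tc(272,180,225)],z=.122), "scene",pts("scene",[sc(165,419,330,150),sc(132,410,330,150)],z=.122))
for n in("scene","top"):
    z=np.load(n+"0.npz");P,uv,c=cloud(n,z["p"],z["d"])
    m=(np.hypot(*(P[:,:2]-o).T)<.045)&(P[:,2]>.03)
    Q=P[m];print(n,len(Q),"zmax",np.sort(Q[:,2])[-20:].round(3))
    t=Q[(Q[:,2]>.1)];print(" top mean",t.mean(0))
    s=Q[(Q[:,2]>.065)&(Q[:,2]<.108)]
    if len(s)>10:print(" side fit",len(s),fitc(s[:,:2],.026,o))
    m=(np.hypot(*(P[:,:2]-pts("top",[tc(553,165,395)],z=.118)[0,:2]).T)<.09)&(P[:,2]>.13)
    print(" handle pts",m.sum(),P[m].mean(0),P[m][:,2].max())
    m=(P[:,2]>.078)&(P[:,2]<.095)&(np.abs((P[:,:2]-o)@ex-.118)<.05)&(np.abs((P[:,:2]-o)@ey)<.06)
    q=P[m];print(" block top: mean along x,y",((q[:,:2]-o)@ex).mean(),((q[:,:2]-o)@ey).mean(),"rect",cv2.minAreaRect((q[:,:2]*1000).astype(np.float32)))
E
```

```text
plate [[0.61648016 0.33211803]
 [0.5841893  0.13176779]
 [0.47692246 0.14703709]
 [0.5083429  0.34721931]]
reader o [0.53919591 0.19371956] yaw 80.9618810144408 w 0.10834817129681955
hub [[ 0.5435091  -0.47805768  0.118     ]] handle top [[ 0.50956283 -0.50931032  0.174     ]] base [[ 0.51040172 -0.51647552  0.12      ]]
scene hub [[ 0.54553433 -0.2392063   0.118     ]] htop [[ 0.50720872 -0.28163538  0.174     ]]
ridge top: valve,end [[0.53966734 0.19828703 0.122     ]
 [0.52356205 0.18443541 0.122     ]] scene [[0.53888049 0.2031515  0.122     ]
 [0.52367218 0.19205637 0.122     ]]
scene 601 zmax [0.125 0.125 0.125 0.125 0.125 0.125 0.125 0.126 0.126 0.126 0.126 0.126
 0.126 0.126 0.126 0.127 0.127 0.128 0.128 0.128]
 top mean [0.5481236  0.19744008 0.11674586]
 side fit 199 [0.54076016 0.20314234]<stdin>:20: RuntimeWarning: Mean of empty slice.
  ret = um.true_divide(
Traceback (most recent call last):
ValueError: zero-size array to reduction operation maximum which has no identity
```

```bash
python3 - <<'E'
from h import *
def tc(x,y,ox): return ((x+.5)/5-.5+ox,(y+.5)/5-.5+170)
sc=lambda x,y,ox,oy:((x+.5)/5-.5+ox,(y-300+.5)/5-.5+oy)
hub=pts("top",[tc(153,165,395)],z=.118)[0]
print("hub",hub,"handle top",pts("top",[tc(250,217,395)],z=.174),"base",pts("top",[tc(220,222,395)],z=.12))
print("scene hub",pts("scene",[sc(200,446,175,220)],z=.118),"htop",pts("scene",[sc(62,368,175,220)],z=.174),"base",pts("scene",[sc(88,447,175,220)],z=.12))
o=np.array([.5392,.1937])
for n in("scene","top"):
    z=np.load(n+"0.npz");P,uv,c=cloud(n,z["p"],z["d"])
    Q=P[(np.hypot(*(P[:,:2]-o).T)<.045)&(P[:,2]>.03)]
    s=Q[(Q[:,2]>.065)&(Q[:,2]<.108)];print(n,len(s),fitc(s[:,:2],.026,o))
    t=Q[(Q[:,2]>.111)];print(" top",cv2.minEnclosingCircle((t[:,:2]*1000).astype(np.float32)),t.mean(0))
    R=np.hypot(*(P[:,:2]-hub[:2]).T)
    q=P[(R<.075)&(P[:,2]>.105)&(P[:,2]<.122)];print(" rim",len(q),cv2.minEnclosingCircle((q[:,:2]*1000).astype(np.float32)))
    q=P[(R<.075)&(P[:,2]>.13)&(P[:,2]<.18)];print(" handle",len(q),q.mean(0) if len(q) else"", fitc(q[:,:2],.0095,q.mean(0)[:2]) if len(q)>4 else"")
print(np.degrees(np.arctan2(get_obs()["tool_pos"][1],get_obs()["tool_pos"][0])))
from scipy.spatial.transform import Rotation as Ro
print(Ro.from_euler("xyz",get_obs()["orientation"],degrees=True).as_matrix().round(3))
E
```

```text
hub [ 0.53967702 -0.24115091  0.118     ] handle top [[ 0.50613468 -0.28245227  0.174     ]] base [[ 0.50683145 -0.2796854   0.12      ]]
scene hub [[ 0.54235305 -0.23774467  0.118     ]] htop [[ 0.50720872 -0.28163538  0.174     ]] base [[ 0.51484693 -0.28436706  0.12      ]]
scene 199 [0.54076016 0.20314234]
 top ((542.5652465820312, 202.59275817871094), 27.682188034057617) [0.54600757 0.19896019 0.11928235]
 rim 886 ((542.8453369140625, -241.96238708496094), 62.70443344116211)
 handle 135 [ 0.51344465 -0.28265985  0.15751123] [ 0.50830776 -0.28175082]
top 37 [0.54082315 0.19875946]
 top ((540.66015625, 198.5497589111328), 25.822322845458984) [0.54033721 0.19733488 0.11872258]
 rim 623 ((538.3980712890625, -241.51513671875), 60.718326568603516)
 handle 61 [ 0.50636989 -0.28071159  0.1630985 ] [ 0.50708999 -0.28423375]
-74.02683845853905
[[-0.001 -0.961 -0.275]
 [ 0.001 -0.275  0.961]
 [-1.     0.     0.001]]
```

>>> {"method": "move_arm", "body": {
  "commands": [
    [[0, 0, 0, -0.15], [0, 0, 0, -0.15], [0, 0, 0, -0.15], [0, 0, 0, -0.15], [0, 0, 0, -0.15], [0, 0, 0, -0.15], [0, 0, 0, -0.1]]
  ],
  "jaw": 8.7
}}

```text
clock: 0.8
tool_pos: [0.1856, -0.6487, 0.2448]
orientation: [-51.7, 89.9, 111.9]
force: [-0.0, 0.4, 1.2]
opening: 0.0869
```

```bash
cat >> h.py <<'E'
from scipy.spatial.transform import Rotation as Ro
def to(*targets):
    o=get_obs();R=Ro.from_euler("xyz",o["orientation"],degrees=True).as_matrix();p=o["tool_pos"]
    print("t",round(o["clock"],2),"tcp",p.round(4),"j",o["joint_pos"].round(1),"jawyaw",np.degrees(np.arctan2(R[1,2],R[0,2])).round(1),"F",o["force"].round(1),"op",o["opening"].round(4))
    for t in targets:
        t=np.array(t);print("->",t,"cm",((t-p)@R*100).round(2));p=t
E
python3 -c "
from h import *
to([.52,-.3,.245],[.5405,.2,.245],[.5405,.2,.097])"
```

```text
Traceback (most recent call last):
  File "h.py", line 22, in to
    print("t",round(o["clock"],2),"tcp",p.round(4),"j",o["joint_pos"].round(1),"jawyaw",np.degrees(np.arctan2(R[1,2],R[0,2])).round(1),"F",o["force"].round(1),"op",o["opening"].round(4))
                                                                                                                                                                    ^^^^^^^^^^^^^^^^^^
AttributeError: 'float' object has no attribute 'round'
```

```bash
sed -i 's/o\["opening"\].round(4)/round(o["opening"],4)/' h.py
python3 -c "
from h import *
to([.52,-.3,.245],[.5405,.2,.245],[.5405,.2,.097])"
```

```text
t 0.8 tcp [ 0.1856 -0.6487  0.2448] j [-57.5  20.6   0.7  -0.  -70.1  41.1] jawyaw 163.6 F [-0.   0.4  1.2] op 0.0869
-> [ 0.52  -0.3    0.245] cm [  0.   -42.89 -22.23]
-> [0.5405 0.2    0.245 ] cm [  0.05 -48.54  12.15]
-> [0.5405 0.2    0.097 ] cm [ 1.48e+01  1.00e-02 -1.00e-02]
```

>>> {"method": "move_arm", "body": {
  "commands": [
    [[0, 0, 0, -0.15], [0, 0, 0, -0.15], [0, 0, 0, -0.15], [0, 0, 0, -0.15], [0, 0, 0, -0.15], [0, 0, 0, -0.15], [0, 0, 0, -0.15]]
  ]
}}

```text
clock: 1.5
tool_pos: [0.1856, -0.6487, 0.2448]
orientation: [-113.0, 89.9, 110.8]
force: [0.4, 0.5, 0.7]
opening: 0.087
```

```bash
python3 -c "
from h import *
to([.52,-.3,.245],[.5405,.2,.245],[.5405,.2,.097])"
```

```text
t 1.5 tcp [ 0.1856 -0.6487  0.2448] j [-57.5  20.6   0.7  -0.  -70.1 101.3] jawyaw -136.2 F [0.4 0.5 0.7] op 0.087
-> [ 0.52  -0.3    0.245] cm [ -0.    -2.04 -48.26]
-> [0.5405 0.2    0.245 ] cm [  0.05 -34.68 -36.07]
-> [0.5405 0.2    0.097 ] cm [1.48e+01 1.00e-02 1.00e-02]
```

>>> {"method": "move_arm", "body": {
  "commands": [
    [[0, -0.2, -4.5, 0], [0, -0.2, -4.5, 0], [0, -0.2, -4.5, 0], [0, -0.2, -4.5, 0], [0, -0.2, -4.5, 0], [0, -0.2, -4.5, 0], [0, -0.2, -4.5, 0], [0, -0.2, -4.5, 0]]
  ]
}}

```text
clock: 2.3
tool_pos: [0.437, -0.3882, 0.2452]
orientation: [-91.2, 90.0, 132.2]
force: [0.6, 0.3, -0.1]
opening: 0.0863
```

>>> {"method": "move_arm", "body": {
  "commands": [
    [[0, -0.2, -4.1, 0], [0, -0.2, -4.1, 0], [0, -0.1, -4.1, 0], [0, -3, -3.1, 0], [0, -3, -3.1, 0], [0, -3, -3.1, 0], [0, -3, -3.1, 0], [0, -3, -3.1, 0]]
  ]
}}

```text
clock: 3.1
tool_pos: [0.5311, -0.0844, 0.2452]
orientation: [-52.9, 90.0, 170.6]
force: [0.7, -0.0, 0.1]
opening: 0.087
```

>>> {"method": "move_arm", "body": {
  "commands": [
    [[0, -3, -3.1, 0], [0, -3, -3.1, 0], [0, -3, -3.1, 0], [0, -3, -3.1, 0], [0, -2, -2.1, 0], [0, -1, -1.1, 0], [0, 0, 0, 0]]
  ]
}}

```text
clock: 3.8
tool_pos: [0.5416, 0.1316, 0.2449]
orientation: [-18.5, 90.0, -155.0]
force: [-0.4, -0.1, -0.0]
opening: 0.0871
```

```bash
python3 -c "
from h import *
to([.5405,.2,.245],[.5405,.2,.097])"
```

```text
t 3.8 tcp [0.5416 0.1316 0.2449] j [ 33.8   9.5 -14.4  -0.  -66.1   9.8] jawyaw -136.4 F [-0.4 -0.1 -0. ] op 0.0871
-> [0.5405 0.2    0.245 ] cm [-0.01 -5.03 -4.64]
-> [0.5405 0.2    0.097 ] cm [ 1.48e+01  0.00e+00 -1.00e-02]
```

>>> {"method": "move_arm", "body": {
  "commands": [
    [[0, -2, -1.8, 0], [0, -2, -1.8, 0], [0, -1, -1, 0], [2, 0, 0, 0], [3, 0, 0, 0], [3, 0, 0, 0], [0, 0, 0, 0]]
  ]
}}

```text
clock: 4.5
tool_pos: [0.5384, 0.1956, 0.1614]
orientation: [-12.3, 89.6, -148.9]
force: [0.6, -0.5, -0.2]
opening: 0.0867
```

```bash
python3 - <<'E'
from h import *
to([.5405,.2,.097])
p,d=snapshot("top");q,d2=snapshot("scene")
f=lambda im,x,y,w,h,k:cv2.resize(im[y:y+h,x:x+w],(w*k,h*k),interpolation=cv2.INTER_CUBIC)
cv2.imwrite("pics/c1.png",np.hstack([f(p,230,150,100,100,4),f(q,310,120,100,100,4)])[...,::-1])
E
```

```text
t 4.5 tcp [0.5384 0.1956 0.1614] j [ 39.5  15.2 -18.7  -0.1 -56.6   3.9] jawyaw -136.7 F [ 0.6 -0.5 -0.2] op 0.0867
-> [0.5405 0.2    0.097 ] cm [ 6.44 -0.17 -0.5 ]
```

View pics/c1.png

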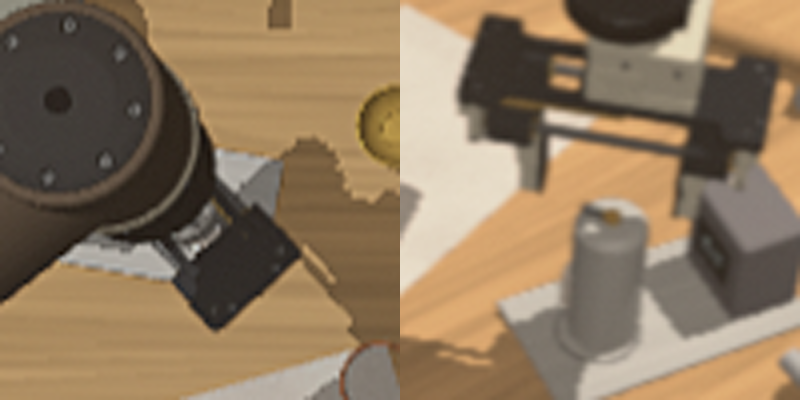

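The gripper is over the canister with both fingers clear of it in the scene view. I'll descend and grip.

>>> {"method": "move_arm", "body": {
  "commands": [
    [[0, -0.2, -0.5, 0], [2, 0, 0, 0], [2, 0, 0, 0], [1.5, 0, 0, 0], [0.9, 0, 0, 0], [0, 0, 0, 0], [0, 0, 0, 0]]
  ]
}}

```text
clock: 5.3
tool_pos: [0.5437, 0.2033, 0.1025]
orientation: [163.6, 89.9, 27.1]
force: [0.4, -0.2, 0.8]
opening: 0.0871
```

>>> {"method": "move_arm", "body": {
  "commands": [
    [[0, 0, 0, 0], [0, 0, 0, 0], [0, 0, 0, 0], [0, 0, 0, 0], [0, 0, 0, 0], [0, 0, 0, 0], [0, 0, 0, 0], [0, 0, 0, 0]]
  ],
  "jaw": 4.5
}}

```text
clock: 6.1
tool_pos: [0.5426, 0.2025, 0.1013]
orientation: [-1.9, 90.0, -138.4]
force: [-2.2, -2.5, 3.0]
opening: 0.0512
```

```bash
python3 -c "
from h import *
to([.5405,.2,.097])"
```

```text
t 6.1 tcp [0.5426 0.2025 0.1013] j [ 39.8  19.3 -22.    0.  -48.7   3.6] jawyaw -136.6 F [-2.2 -2.5  3. ] op 0.0512
-> [0.5405 0.2    0.097 ] cm [0.43 0.04 0.33]
```

>>> {"method": "move_arm", "body": {
  "commands": [
    [[0, 0, 0, 0.08], [0, 0, 0, 0.15], [0, 0, 0, 0.15], [0, 0, 0, 0.15], [0, 0, 0, 0.15], [0, 0, 0, 0.15], [0, 0, 0, 0.15], [0, 0, 0, 0.15]]
  ]
}}

```text
clock: 6.9
tool_pos: [0.5439, 0.2038, 0.1014]
orientation: [-118.9, 89.9, 39.5]
force: [1.2, 0.7, -2.4]
opening: 0.0517
```

>>> {"method": "move_arm", "body": {
  "commands": [
    [[0, 0, 0, 0.15], [0, 0, 0, 0.15], [0, 0, 0, 0.15], [0, 0, 0, 0.15], [0, 0, 0, 0.15], [0, 0, 0, 0.15], [0, 0, 0, 0.15], [0, 0, 0, 0.15]]
  ]
}}

```text
clock: 7.7
tool_pos: [0.5438, 0.2033, 0.1015]
orientation: [-67.6, 89.9, 22.0]
force: [2.4, -1.2, -1.6]
opening: 0.0515
```

>>> {"method": "move_arm", "body": {
  "commands": [
    [[0, 0, 0, 0.06], [0, 0, 0, 0], [0, 0, 0, 0]]
  ]
}}

```text
clock: 8.0
tool_pos: [0.5436, 0.2033, 0.1015]
orientation: [-55.6, 89.9, 31.0]
force: [1.1, -0.7, -0.8]
opening: 0.0513
```

```bash
python3 -c "
from h import *
to([.5405,.2,.097])"
```

```text
t 8.0 tcp [0.5436 0.2033 0.1015] j [  39.8   19.3  -22.     0.   -48.6 -133.2] jawyaw 86.6 F [ 1.1 -0.7 -0.8] op 0.0513
-> [0.5405 0.2    0.097 ] cm [ 0.45  0.29 -0.34]
```

>>> {"method": "move_arm", "body": {
  "commands": [
    [[0, 0.1, -0.2, 0], [0, 0.1, -0.2, 0], [0, 0.1, -0.2, 0], [0, 0, 0, 0], [0, 0, 0, 0]]
  ]
}}

```text
clock: 8.5
tool_pos: [0.5395, 0.1969, 0.1013]
orientation: [123.8, 90.0, -149.7]
force: [0.9, 1.0, -1.6]
opening: 0.0515
```

>>> {"method": "move_arm", "body": {
  "commands": [
    [[0, 0, 0, 0], [0, 0, 0, 0], [0, 0, 0, 0], [0, 0, 0, 0], [0, 0, 0, 0], [0, 0, 0, 0]]
  ],
  "jaw": 8.7
}}

```text
clock: 9.1
tool_pos: [0.5395, 0.197, 0.1014]
orientation: [128.2, 90.0, -145.3]
force: [0.1, 0.2, 0.5]
opening: 0.0863
```

>>> {"method": "move_arm", "body": {
  "commands": [
    [[-1, 0, 0, 0], [-2, 0, 0, 0], [-3, 0, 0, 0], [-4, 0, 0, 0], [-4, 0, 0, 0], [-1, 0, 0, 0], [0, 0, 0, 0]]
  ]
}}

```text
clock: 9.8
tool_pos: [0.5404, 0.1976, 0.2543]
orientation: [-50.9, 89.7, 35.6]
force: [-0.3, -0.4, -0.0]
opening: 0.0872
```

```bash
python3 -c "
from h import *
to([.53,-.1,.245],[.507,-.283,.245],[.507,-.283,.15])"
```

```text
t 9.8 tcp [0.5404 0.1976 0.2543] j [  39.6   10.7  -11.6    0.   -67.3 -133.1] jawyaw 86.5 F [-0.3 -0.4 -0. ] op 0.0872
-> [ 0.53  -0.1    0.245] cm [  0.84  -0.77 -29.77]
-> [ 0.507 -0.283  0.245] cm [ -0.06   1.18 -18.41]
-> [ 0.507 -0.283  0.15 ] cm [ 9.5   0.04 -0.03]
```

>>> {"method": "move_arm", "body": {
  "commands": [
    [[0, 0, -3, 0], [0, 0, -4, 0], [0, 0, -4, 0], [0, 0, -4, 0], [0, -0.1, -4, 0], [0, -0.1, -4, 0], [0, -0.2, -4, 0], [0, -0.2, -4, 0]]
  ]
}}

```text
clock: 10.6
tool_pos: [0.5256, -0.1142, 0.2501]
orientation: [90.2, 89.9, 176.7]
force: [0.8, 0.3, -0.3]
opening: 0.087
```

```bash
python3 - <<'E'
from h import *
to([.507,-.283,.245])
f=lambda im,x,y,w,h,k:cv2.resize(im[y:y+h,x:x+w],(w*k,h*k),interpolation=cv2.INTER_CUBIC)
L=[]
for n,x,y in(("top",225,170),("scene",330,150)):
    p,d=snapshot(n);L.append(f(p,x,y,80,60,5));np.savez(n+"1.npz",p=p,d=d)
    P,uv,c=cloud(n,p,d);o=np.array([.5392,.1957])
    Q=P[(np.hypot(*(P[:,:2]-o).T)<.045)&(P[:,2]>.03)]
    s=Q[(Q[:,2]>.065)&(Q[:,2]<.108)];print(n,len(s),fitc(s[:,:2],.026,o))
cv2.imwrite("pics/c2.png",np.hstack(L)[...,::-1])
E
```

```text
t 10.6 tcp [ 0.5256 -0.1142  0.2501] j [   8.6    7.5  -16.1   -0.   -66.5 -102.1] jawyaw 86.5 F [ 0.8  0.3 -0.3] op 0.087
-> [ 0.507 -0.283  0.245] cm [  0.52   0.82 -16.96]
top 0 [0.5392 0.1957]
scene 195 [0.54127085 0.20237304]
```

View pics/c2.png

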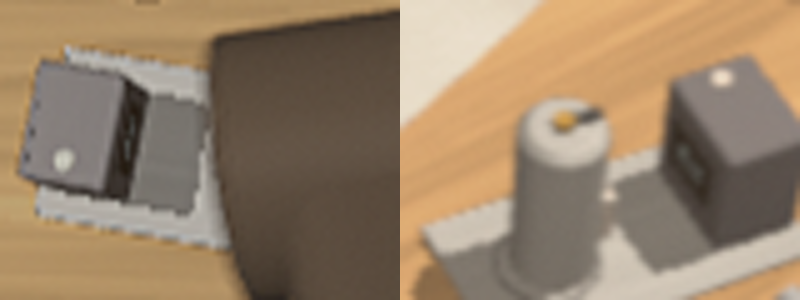

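In the scene crop the ridge runs from (565,120) to (602,113), pointing at the block. The top view of the canister is blocked by the arm. I'll work out the yaw and move on.

```bash
python3 - <<'E'
from h import *
sc=lambda x,y:((x-400+.5)/5-.5+330,(y+.5)/5-.5+150)
a=pts("scene",[sc(565,119),sc(602,113)],z=.124)[:,:2];d=a[1]-a[0];print(a,np.degrees(np.arctan2(d[1],d[0])))
to([.507,-.283,.245])
E
```

```text
[[0.54032762 0.20195278]
 [0.54767367 0.22137874]] 69.2855771731936
t 10.7 tcp [ 0.5253 -0.1163  0.2498] j [   8.4    7.6  -16.1    0.   -66.5 -102.1] jawyaw 86.3 F [-0.8 -0.4 -0.5] op 0.0871
-> [ 0.507 -0.283  0.245] cm [  0.49   0.74 -16.76]
```

>>> {"method": "move_arm", "body": {
  "commands": [
    [[0, 0.2, -4, 0], [0, 0.2, -4, 0], [0, 0.2, -4, 0], [0, 0.2, -3, 0], [0, 0, -1.5, 0], [0, 0, 0, 0], [0, 0, 0, 0]]
  ]
}}

```text
clock: 11.4
tool_pos: [0.5083, -0.2764, 0.2505]
orientation: [66.1, 89.9, 152.5]
force: [-0.7, 0.5, 0.2]
opening: 0.0869
```

```bash
python3 - <<'E'
from h import *
to([.507,-.283,.245])
f=lambda im,x,y,w,h,k:cv2.resize(im[y:y+h,x:x+w],(w*k,h*k),interpolation=cv2.INTER_CUBIC)
p,d=snapshot("top");q,d2=snapshot("scene");np.savez("top2.npz",p=p,d=d)
cv2.imwrite("pics/c3.png",np.hstack([f(p,225,170,80,60,5),f(q,165,180,80,60,5)])[...,::-1])
E
```

```text
t 11.4 tcp [ 0.5083 -0.2764  0.2505] j [ -9.2  11.4 -11.3  -0.  -67.4 -84.3] jawyaw 86.5 F [-0.7  0.5  0.2] op 0.0869
-> [ 0.507 -0.283  0.245] cm [ 0.55  0.09 -0.67]
```

View pics/c3.png

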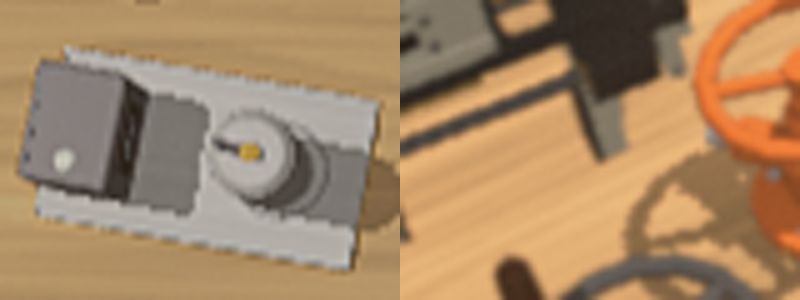

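```bash
python3 - <<'E'
from h import *
c=np.array([.540,.200])
for n,f in(("top","top0"),("scene","scene0"),("top","top2"),("scene","scene1")):
    p=np.load(f+".npz")["p"].astype(int)
    u0,v0=proj(n,[[*c,.122]])[0];vv,uu=np.mgrid[:400,:640];m=np.hypot(uu-u0,vv-v0)<9
    W=pts(n,np.c_[uu[m],vv[m]],z=.122)[:,:2];col=p[m];r=np.hypot(*(W-c).T)
    g=col.sum(1);sat=col.max(1)-col.min(1)
    y=(r<.02)&(sat>60);b=(r<.022)&(g<300)&(sat<45)
    A=W[y].mean(0);B=W[b].mean(0) if b.any() else A;d=B-A
    print(f,y.sum(),b.sum(),A.round(4),B.round(4),np.degrees(np.arctan2(d[1],d[0])).round(1))
E
```

```text
top0 10 12 [0.5397 0.1989] [0.5288 0.1916] -146.2
scene0 16 5 [0.5362 0.2031] [0.5285 0.194 ] -130.4
top2 12 7 [0.5397 0.198 ] [0.5428 0.2108] 76.3
scene1 18 4 [0.5343 0.2041] [0.5438 0.2151] 49.1
```

The top view puts the ridge about 3–5° off the reader's axis, which is within tolerance. On to the handle.

>>> {"method": "move_arm", "body": {
  "commands": [
    [[1, 0.1, -0.7, 0], [2, 0, 0, 0], [2, 0, 0, 0], [2, 0, 0, 0], [1.5, 0, 0, 0], [1.5, 0, 0, 0], [0, 0, 0, 0], [0, 0, 0, 0]]
  ]
}}

```text
clock: 12.3
tool_pos: [0.5071, -0.2837, 0.1512]
orientation: [99.1, 90.0, -174.4]
force: [0.4, -0.3, 0.3]
opening: 0.0874
```

```bash
python3 - <<'E'
from h import *
to([.507,-.283,.15])
f=lambda im,x,y,w,h,k:cv2.resize(im[y:y+h,x:x+w],(w*k,h*k),interpolation=cv2.INTER_CUBIC)
q,d2=snapshot("scene")
cv2.imwrite("pics/c4.png",f(q,150,190,100,80,6)[...,::-1])
E
```

```text
t 12.3 tcp [ 0.5071 -0.2837  0.1512] j [ -9.9  16.3 -18.7   0.  -55.1 -83.5] jawyaw 86.5 F [ 0.4 -0.3  0.3] op 0.0874
-> [ 0.507 -0.283  0.15 ] cm [0.12 0.01 0.06]
```

View pics/c4.png

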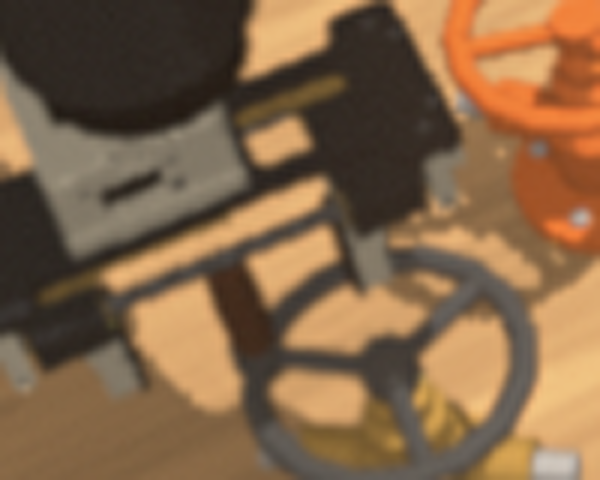

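The handle at (240,305) stands between the fingers. I'll close on it.

>>> {"method": "move_arm", "body": {
  "commands": [
    [[0, 0, 0, 0], [0, 0, 0, 0], [0, 0, 0, 0], [0, 0, 0, 0], [0, 0, 0, 0], [0, 0, 0, 0], [0, 0, 0, 0], [0, 0, 0, 0]]
  ],
  "jaw": 0.5
}}

```text
clock: 13.15
tool_pos: [0.5071, -0.2839, 0.1513]
orientation: [103.3, 90.0, -170.2]
force: [-0.5, -1.2, -1.0]
opening: 0.0287
```

>>> {"method": "move_arm", "body": {
  "commands": [
    [[0, 0, 0, 0], [0, 0, 0, 0], [0, 0, 0, 0]]
  ]
}}

```text
clock: 13.45
tool_pos: [0.5071, -0.284, 0.1514]
orientation: [176.2, 90.0, -97.3]
force: [0.4, -0.8, 0.4]
opening: 0.0193
```

```bash
cat >> h.py <<'E'
H=np.array([.541,-.240])
def arc(dphi,n,ph=None,r=.055):
    """rows (dy,dz cm) leading the handle by dphi per row from the present angle"""
    o=get_obs();R=Ro.from_euler("xyz",o["orientation"],degrees=True).as_matrix();p=o["tool_pos"]
    v=p[:2]-H;a=np.arctan2(v[1],v[0]);print("r mm",np.hypot(*v)*1000,"phi",a)
    q=p
    for i in range(1,n+1):
        b=a+dphi*i;t=np.array([*(H+r*np.array([np.cos(b),np.sin(b)])),.150]);print(((t-q)@R*100).round(2)[1:],end=" ");q=t
    print()
E
python3 -c "
from h import *
to();arc(-.2,8);arc(-.2,1)"
```

```text
t 13.45 tcp [ 0.5071 -0.284   0.1514] j [-10.   16.3 -18.7   0.  -55.  -83.5] jawyaw 86.5 F [ 0.4 -0.8  0.4] op 0.0193
r mm 55.493541230178536 phi -2.227531898552958
[0.82 0.74] [0.69 0.86] [0.5  0.98] [0.3  1.06] [0.08 1.1 ] [-0.14  1.09] [-0.35  1.04] [-0.55  0.95] 
r mm 55.493541230178536 phi -2.227531898552958
[0.82 0.74]
```

>>> {"method": "move_arm", "body": {
  "commands": [
    [[0, 0.8, 0.75, 0], [0, 0.7, 0.85, 0], [0, 0.5, 1.0, 0], [0, 0.3, 1.05, 0], [0, 0.1, 1.1, 0], [0, -0.15, 1.1, 0], [0, -0.35, 1.05, 0]]
  ]
}}

```text
clock: 14.15
tool_pos: [0.4937, -0.2137, 0.1515]
orientation: [-109.0, 89.8, -22.5]
force: [9.1, -10.6, -12.4]
opening: 0.019
```

```bash
python3 -c "
from h import *
to();arc(-.1,44)"
```

```text
t 14.15 tcp [ 0.4937 -0.2137  0.1515] j [ -2.5  12.4 -24.2   0.1 -53.3 -91. ] jawyaw 86.5 F [  9.1 -10.6 -12.4] op 0.019
r mm 54.10581486224371 phi 2.634041799029565
[-0.18  0.52] [-0.31  0.45] [-0.35  0.42] [-0.39  0.38] [-0.43  0.34] [-0.46  0.3 ] [-0.49  0.25] [-0.51  0.2 ] [-0.53  0.15] [-0.54  0.1 ] [-0.55  0.04] [-0.55 -0.01] [-0.55 -0.07] [-0.54 -0.12] [-0.52 -0.18] [-0.5  -0.23] [-0.48 -0.28] [-0.45 -0.32] [-0.41 -0.36] [-0.37 -0.4 ] [-0.33 -0.44] [-0.28 -0.47] [-0.24 -0.5 ] [-0.19 -0.52] [-0.13 -0.53] [-0.08 -0.54] [-0.02 -0.55] [ 0.03 -0.55] [ 0.09 -0.54] [ 0.14 -0.53] [ 0.19 -0.52] [ 0.24 -0.49] [ 0.29 -0.47] [ 0.34 -0.44] [ 0.38 -0.4 ] [ 0.41 -0.36] [ 0.45 -0.32] [ 0.48 -0.27] [ 0.5  -0.22] [ 0.52 -0.17] [ 0.54 -0.12] [ 0.55 -0.06] [ 0.55 -0.01] [0.55 0.05]
```

>>> {"method": "move_arm", "body": {
  "commands": [
    [[0, -0.2, 0.5, 0], [0, -0.3, 0.45, 0], [0, -0.35, 0.4, 0], [0, -0.4, 0.4, 0]]
  ]
}}

```text
clock: 14.55
tool_pos: [0.5022, -0.2048, 0.1515]
orientation: [147.3, 89.2, -126.1]
force: [-5.4, -60.2, -9.8]
opening: 0.0218
```

```bash
python3 -c "
from h import *
to();arc(-.1,1)"
```

```text
t 14.55 tcp [ 0.5022 -0.2048  0.1515] j [ -1.   13.  -23.7   0.9 -53.9 -92.9] jawyaw 86.6 F [ -5.4 -60.2  -9.8] op 0.0218
r mm 52.367802804921105 phi 2.4043327035490645
[-0.16  0.58]
```

>>> {"method": "move_arm", "body": {
  "commands": [
    [[0, 0.2, -0.4, 0], [0, 0, 0, 0], [0, 0, 0, 0]]
  ]
}}

```text
clock: 14.85
tool_pos: [0.5022, -0.2069, 0.1516]
orientation: [161.7, 89.5, -111.8]
force: [-0.5, -41.1, -10.7]
opening: 0.0185
```

```bash
python3 -c "
from h import *
to();arc(-.1,1)
f=lambda im,x,y,w,h,k:cv2.resize(im[y:y+h,x:x+w],(w*k,h*k),interpolation=cv2.INTER_CUBIC)
q,d2=snapshot('scene');p,d=snapshot('top');np.savez('s5.npz',p=q,d=d2);np.savez('t5.npz',p=p,d=d)
cv2.imwrite('pics/c5.png',np.hstack([f(q,160,195,100,80,4),f(p,380,160,100,80,4)])[...,::-1])"
```

```text
t 14.85 tcp [ 0.5022 -0.2069  0.1516] j [ -1.4  12.9 -23.6   0.6 -53.7 -92.5] jawyaw 86.5 F [ -0.5 -41.1 -10.7] op 0.0185
r mm 50.976481198418206 phi 2.4355773679910966
[-0.03  0.67]
```

View pics/c5.png

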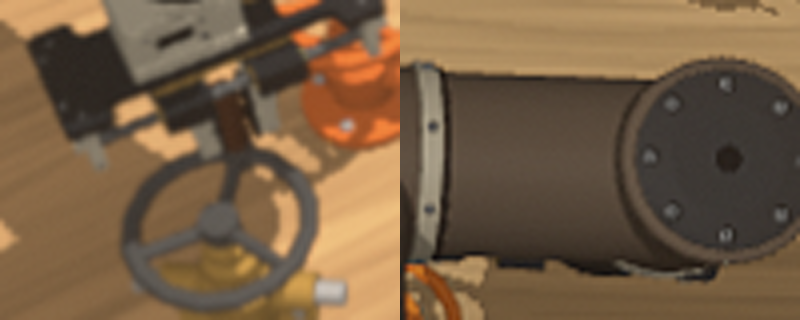

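```bash
python3 - <<'E'
from h import *
g=lambda x,y:((x+.5)/4-.5+160,(y+.5)/4-.5+195)
h=pts("scene",[g(217,222)],z=.118)[0];b=pts("scene",[g(233,152)],z=.12)[0];r=pts("scene",[g(233,168)],z=.114)[0]
for q in(b,r):
  d=(q-h)[:2];print(h,q,np.hypot(*d),np.arctan2(d[1],d[0]))
for s in[(140,248),(290,268)]:
  d=(pts("scene",[g(*s)],z=.114)[0]-h)[:2];print(np.hypot(*d),np.arctan2(d[1],d[0]))
E
```

```text
[ 0.5449139  -0.24084514  0.118     ] [ 0.50419906 -0.21093678  0.12      ] 0.05051938300505052 2.508032613590026
[ 0.5449139  -0.24084514  0.118     ] [ 0.51078567 -0.21514656  0.114     ] 0.042721810241668136 2.4961738060567757
0.048001572666548475 -1.799434894787904
0.055873321821259175 0.43523696829282493
```

The push reads over 40 N with the wheel not moving, so the valve is at its stop with the handle at an angle of about 2.47 rad. Next I'll unload and back off.

>>> {"method": "move_arm", "body": {
  "commands": [
    [[0, 0.3, -0.5, 0], [0, 0, 0, 0]]
  ]
}}

```text
clock: 15.15
tool_pos: [0.5019, -0.2077, 0.1517]
orientation: [-122.9, 89.8, -36.5]
force: [7.0, -16.0, -10.7]
opening: 0.019
```

```bash
python3 -c "
from h import *
to();arc(.25,25)"
```

```text
t 15.15 tcp [ 0.5019 -0.2077  0.1517] j [ -1.7  12.8 -23.6   0.2 -53.4 -91.9] jawyaw 86.5 F [  7.  -16.  -10.7] op 0.019
r mm 50.71230301590213 phi 2.452032748367414
[ 1.01 -0.95] [ 0.34 -1.33] [ 0.   -1.37] [-0.34 -1.33] [-0.65 -1.21] [-0.93 -1.01] [-1.15 -0.74] [-1.3  -0.44] [-1.37 -0.1 ] [-1.35  0.24] [-1.25  0.57] [-1.07  0.86] [-0.82  1.1 ] [-0.53  1.27] [-0.2   1.36] [0.14 1.36] [0.48 1.29] [0.78 1.13] [1.04 0.9 ] [1.23 0.62] [1.34 0.29] [ 1.37 -0.05] [ 1.32 -0.39] [ 1.18 -0.7 ] [ 0.97 -0.97]
```

>>> {"method": "move_arm", "body": {
  "commands": [
    [[0, 0.9, -0.95, 0], [0, 0.35, -1.3, 0], [0, 0, -1.35, 0], [0, -0.35, -1.35, 0], [0, -0.65, -1.2, 0], [0, -0.95, -1, 0], [0, -1.15, -0.75, 0], [0, -1.3, -0.45, 0]]
  ]
}}

```text
clock: 15.95
tool_pos: [0.5245, -0.2919, 0.1517]
orientation: [101.0, 89.7, -172.5]
force: [-9.2, -6.2, 7.0]
opening: 0.0188
```

```bash
python3 -c "
from h import *
to();arc(.25,17)"
```

```text
t 15.95 tcp [ 0.5245 -0.2919  0.1517] j [-10.4  18.1 -16.1   0.1 -56.1 -83.2] jawyaw 86.5 F [-9.2 -6.2  7. ] op 0.0188
r mm 54.43350513007261 phi -1.878520544337179
[-1.35 -0.22] [-1.36  0.18] [-1.27  0.51] [-1.11  0.81] [-0.88  1.06] [-0.59  1.24] [-0.26  1.35] [0.08 1.37] [0.42 1.31] [0.73 1.16] [0.99 0.95] [1.19 0.67] [1.32 0.36] [1.37 0.02] [ 1.33 -0.32] [ 1.21 -0.64] [ 1.02 -0.92]
```

>>> {"method": "move_arm", "body": {
  "commands": [
    [[0, -1.35, -0.15, 0], [0, -1.35, 0.2, 0], [0, -1.25, 0.55, 0], [0, -1.1, 0.85, 0], [0, -0.85, 1.1, 0], [0, -0.55, 1.25, 0], [0, -0.25, 1.35, 0], [0, 0.1, 1.35, 0]]
  ]
}}

```text
clock: 16.75
tool_pos: [0.5996, -0.2302, 0.1518]
orientation: [-104.1, 89.7, -17.5]
force: [4.3, -4.1, -2.0]
opening: 0.0187
```

```bash
python3 -c "
from h import *
to();arc(.25,17)"
```

```text
t 16.75 tcp [ 0.5996 -0.2302  0.1518] j [ -3.6  21.4 -11.    0.1 -57.4 -89.9] jawyaw 86.5 F [ 4.3 -4.1 -2. ] op 0.0187
r mm 59.36670920687185 phi 0.16604334242901586
[0.9  1.19] [0.78 1.13] [1.03 0.9 ] [1.22 0.62] [1.34 0.3 ] [ 1.37 -0.04] [ 1.32 -0.38] [ 1.18 -0.69] [ 0.97 -0.97] [ 0.7  -1.18] [ 0.39 -1.31] [ 0.05 -1.37] [-0.29 -1.34] [-0.61 -1.23] [-0.89 -1.04] [-1.12 -0.79] [-1.28 -0.48]
```

>>> {"method": "move_arm", "body": {
  "commands": [
    [[0, 0.7, 1.25, 0], [0, 0.75, 1.15, 0], [0, 1.0, 0.9, 0], [0, 1.2, 0.65, 0], [0, 1.35, 0.3, 0], [0, 1.35, 0, 0], [0, 1.3, -0.4, 0], [0, 1.2, -0.7, 0]]
  ]
}}

```text
clock: 17.55
tool_pos: [0.5137, -0.1957, 0.1521]
orientation: [-115.7, 89.5, -29.1]
force: [21.2, -21.9, -21.6]
opening: 0.0193
```

```bash
sed -i 's/^H=.*/H=np.array([.543,-.240])/' h.py; python3 -c "
from h import *
to();arc(.25,16)"
```

```text
t 17.55 tcp [ 0.5137 -0.1957  0.1521] j [ -0.3  13.2 -23.    0.3 -53.3 -93.3] jawyaw 86.6 F [ 21.2 -21.9 -21.6] op 0.0193
r mm 53.11311177648229 phi 2.1548515670199504
[ 1.1 -0.8] [ 0.72 -1.17] [ 0.41 -1.31] [ 0.07 -1.37] [-0.27 -1.34] [-0.59 -1.24] [-0.88 -1.05] [-1.11 -0.8 ] [-1.28 -0.5 ] [-1.36 -0.17] [-1.36  0.17] [-1.28  0.51] [-1.11  0.8 ] [-0.88  1.05] [-0.59  1.24] [-0.26  1.35]
```

```bash
sed -i 's/^H=.*/H=np.array([.542,-.2425])/' h.py; python3 -c "
from h import *
to();arc(.25,16,r=.054)"
```

```text
t 17.55 tcp [ 0.5137 -0.1957  0.1521] j [ -0.3  13.2 -23.    0.3 -53.3 -93.3] jawyaw 86.6 F [ 21.2 -21.9 -21.6] op 0.0193
r mm 54.69206473742559 phi 2.114381962559607
[ 0.97 -0.95] [ 0.75 -1.12] [ 0.45 -1.27] [ 0.12 -1.34] [-0.21 -1.33] [-0.53 -1.24] [-0.82 -1.07] [-1.06 -0.83] [-1.23 -0.54] [-1.33 -0.22] [-1.34  0.12] [-1.27  0.44] [-1.12  0.75] [-0.9  1. ] [-0.63  1.19] [-0.31  1.31]
```

>>> {"method": "move_arm", "body": {
  "commands": [
    [[0, 0.9, -1.2, 0], [0, 0.75, -1.15, 0], [0, 0.45, -1.3, 0], [0, 0.1, -1.35, 0], [0, -0.2, -1.3, 0], [0, -0.55, -1.25, 0], [0, -0.8, -1.05, 0], [0, -1.05, -0.85, 0]]
  ]
}}

```text
clock: 18.35
tool_pos: [0.5117, -0.2855, 0.1518]
orientation: [-59.4, 89.6, 27.1]
force: [8.5, 18.5, 3.4]
opening: 0.0187
```

```bash
python3 -c "
from h import *
to();arc(.25,16)"
```

```text
t 18.35 tcp [ 0.5117 -0.2855  0.1518] j [-10.2  16.6 -18.1  -0.3 -55.  -83.1] jawyaw 86.5 F [ 8.5 18.5  3.4] op 0.0187
r mm 52.60238105296512 phi -2.184644619114635
[-1.12 -0.77] [-1.35 -0.24] [-1.37  0.1 ] [-1.3   0.43] [-1.15  0.74] [-0.93  1.  ] [-0.66  1.2 ] [-0.34  1.33] [0.   1.37] [0.34 1.33] [0.66 1.2 ] [0.94 1.  ] [1.16 0.74] [1.3  0.43] [1.37 0.1 ] [ 1.35 -0.25]
```

>>> {"method": "move_arm", "body": {
  "commands": [
    [[0, -1.1, -0.55, 0], [0, -1.35, -0.25, 0], [0, -1.35, 0.1, 0], [0, -1.3, 0.45, 0], [0, -1.15, 0.75, 0], [0, -0.95, 1, 0], [0, -0.65, 1.2, 0], [0, -0.35, 1.35, 0]]
  ]
}}

```text
clock: 19.15
tool_pos: [0.5986, -0.2542, 0.152]
orientation: [-106.5, 89.4, -20.0]
force: [17.1, -9.2, -10.3]
opening: 0.0189
```

```bash
python3 -c "
from h import *
to();arc(.25,11)"
```

```text
t 19.15 tcp [ 0.5986 -0.2542  0.152 ] j [ -5.8  21.9 -10.2   0.2 -57.3 -87.8] jawyaw 86.5 F [ 17.1  -9.2 -10.3] op 0.0189
r mm 57.77514942592185 phi -0.2035336295998439
[0.25 1.41] [0.32 1.33] [0.64 1.21] [0.92 1.02] [1.14 0.76] [1.29 0.46] [1.37 0.12] [ 1.35 -0.22] [ 1.26 -0.55] [ 1.08 -0.84] [ 0.84 -1.08]
```

>>> {"method": "move_arm", "body": {
  "commands": [
    [[0, 0.15, 1.3, 0], [0, 0.35, 1.3, 0], [0, 0.65, 1.2, 0], [0, 0.9, 1, 0], [0, 1.15, 0.75, 0], [0, 1.3, 0.45, 0], [0, 1.35, 0.1, 0], [0, 0, 0, 0]]
  ]
}}

```text
clock: 19.95
tool_pos: [0.5373, -0.1871, 0.1518]
orientation: [-53.8, 90.0, 32.8]
force: [-2.1, 2.1, 2.7]
opening: 0.019
```

```bash
python3 -c "
from h import *
to();arc(.2,6);to([.5,-.207,.152])"
```

```text
t 19.95 tcp [ 0.5373 -0.1871  0.1518] j [  0.5  15.2 -20.2  -0.  -54.6 -93.9] jawyaw 86.5 F [-2.1  2.1  2.7] op 0.019
r mm 55.55651669239847 phi 1.6553559693771396
[ 1.06 -0.32] [ 0.99 -0.47] [ 0.88 -0.66] [ 0.73 -0.82] [ 0.55 -0.95] [ 0.35 -1.04] 
t 19.95 tcp [ 0.5373 -0.1871  0.1518] j [  0.5  15.2 -20.2  -0.  -54.6 -93.9] jawyaw 86.5 F [-2.1  2.1  2.7] op 0.019
-> [ 0.5   -0.207  0.152] cm [-0.03  3.6  -2.21]
```

>>> {"method": "move_arm", "body": {
  "commands": [
    [[0, 1.05, -0.3, 0], [0, 1.0, -0.45, 0], [0, 0.9, -0.65, 0], [0, 0.7, -0.8, 0], [0, 0, 0, 0], [0, 0, 0, 0], [0, 0, 0, 0]]
  ]
}}

```text
clock: 20.65
tool_pos: [0.5014, -0.2086, 0.1518]
orientation: [-121.8, 89.9, -35.3]
force: [4.1, -6.4, -2.2]
opening: 0.0189
```

```bash
python3 - <<'E'
from h import *
to();arc(.1,1)
f=lambda im,x,y,w,h,k:cv2.resize(im[y:y+h,x:x+w],(w*k,h*k),interpolation=cv2.INTER_CUBIC)
q,_=snapshot('scene');p,_=snapshot('top')
cv2.imwrite('pics/c6.png',np.hstack([f(q,160,195,100,80,4),f(p,215,155,100,80,4)])[...,::-1])
E
```

```text
t 20.65 tcp [ 0.5014 -0.2086  0.1518] j [ -1.9  12.8 -23.5   0.1 -53.6 -91.7] jawyaw 86.5 F [ 4.1 -6.4 -2.2] op 0.0189
r mm 52.90496146238036 phi 2.446612417924384
[ 0.47 -0.33]
```

View pics/c6.png

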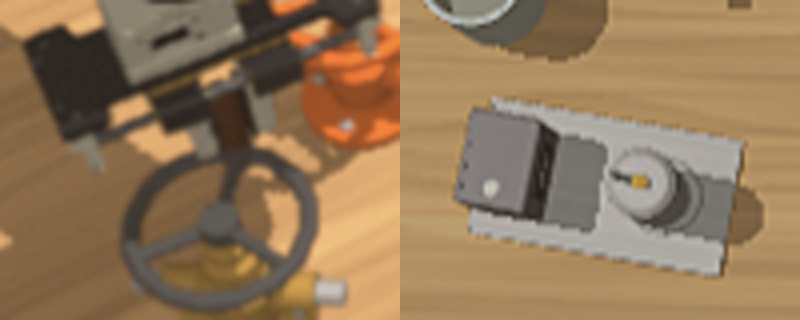

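The wheel looks the same as in the closed picture, two counted turns later. The handle at (232,120) is still between the fingers, and the canister's ridge still points at the block. Handing in.

```bash
python3 -c "
from h import *
print(close_job())"
```

```text
the job is handed in; nothing more can be done
None
```

I turned the canister to face the reader, closed the valve to its stop, backed it off two full turns, and handed the job in at about 21 s with the crank handle still gripped. The hand-in gives no verdict.

- **Canister:** I turned it 137° clockwise, moved it a few millimetres towards its spot and let it go.
    - **Tag direction:** The top camera puts the tag about 3–5° off the reader's axis; the limit is 15°. The scene camera disagreed: one hand reading gave about 12° off. An automatic one gave about 32°, from only 4 ridge pixels, so I trusted the top view.
    - **Position:** It sits roughly 4–9 mm from the spot's centre, depending on the camera; the limit is 25 mm.
- **Valve closing:** The wheel turned about 1.6 rad clockwise and then stopped dead, with the push rising to 40–60 N. I took that as the stop.
- **Backing off:** I tracked the gripper's angle through two counter-clockwise turns. It ended within about 1.5 mm and 0.02 rad of where it was at the stop. The wheel looks the same as in the closed picture.
- **Grip at the end:** The fingers are closed on the handle at 18.9 mm, the grasp point is 4 mm or less above its mid-height, and the leftover side load is about 8 N. The handle had slid about 4 mm between the pads at times; the limit is 14 mm.
- **Bystanders:** I didn't touch any on purpose, but I didn't measure their positions again afterwards.

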